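Pack a sample vial and stack the totes

ROBOT

A 6-joint arm with a two-finger parallel gripper is mounted at the origin on the work surface. World frame = base frame: x ahead of the robot, y to its left, z up, the work surface at z = 0. Lengths are in mm, angles in rad, forces in N, time in s.
With the tool pointing down it reaches from about 250 to 775 mm from the base axis. Payload 4 kg.
Tool frame: the origin (TCP) lies where the fingers leave the gripper's body, on its centre line; the fingertips stand 97 mm ahead of it and the grasp point (between the pads) lies 78 mm ahead of it; z points along the fingers, y is the line along which they close (so a half turn about z gives the same grasp; the last joint's range is limited). The gripper opens to 94 mm and grips with 3 to 60 N. Pads are 16 mm wide; open, the fingers measure 119 mm over their backs; the gripper's body (75 mm by 177 mm) begins 78 mm behind the grasp point.
Start: joints at [-1.423, 0.087, 1.371, -0, 1.684, -0.103], TCP at [136.493, -532.804, 302.706] pointing down, gripper open.
Joint ranges: [-3.1, 3.1], [-0.76, 2.03], [0.27, 2.55], [-1.08, 4.22], [0.17, 2.65], [-2.57, 2.57]. Speed limits (rad/s): [2.79, 2.79, 3.14, 3.14, 3.14, 3.14].

INTERFACE

Orientations are given as a 3x3 rotation matrix whose columns are the frame's x, y, z axes.
In Python, from rig import arm, camera, ticket gives the robot as it stands.
- The arm moves only by the tool move_arm, never from a script. Its argument "deltas" is a list of rows, each a list of 7 numbers: the turn, a rotation vector about the world's x, y, z in rad, then the shift along the world's x, y, z in cm, then the finger opening in cm, from 0 to 9.4. In form: [[ax, ay, az, dx, dy, dz, fingers], ...]. A call has 1 to 8 rows; each row is the pose to reach, as a shift and turn from the pose commanded when the call began; what a row does not reach only later rows make up. A row lasts 1/10 s, in which the tool goes at most 50 mm and 8.59 degrees, less where a joint would pass 70% of its speed; a pose out of reach is approached as far as the arm can. A call with a gripper value outside its range is refused whole. The fingers move at their own pace and stop on an object; "grip_force" is the grip in N (left out, the last holds). Time passes only in rows, so rows that repeat a pose let the fingers close. It gives the time, the measured TCP pose, the force, the opening and the grip force at its end, in the units of the state.
- arm.get_state(): the state, without advancing time (a new reading comes with each control period).
- camera(name): name is "scene" or "top" or "wrist"; returns a dict with "pixels" (400x640x3 uint8, red, green, blue), "vertical_fov" (degrees; the focal length in pixels is half the picture's height over the tangent of half this angle, whatever the lens; pixels are square), "cx", "cy" (the principal point, pixels), "R" (3x3) and "t" (3): a world point X has camera coordinates R X + t; the wrist camera has in their place "T_tool_cam" (4x4, takes a point from camera to tool coordinates, whose origin is the TCP and whose axes are the flange's). Camera axes: x right, y down, z forward; pixel columns grow to the right and rows downward; lengths in mm; the calibration is good to about 2 mm. A picture is of the moment at which its call begins: read the wrist's pose just before it. There is no depth.
- ticket.finish_job(): hands the job in; it is judged then, once.
The state is a dict: "t": time; "joints": joint angles; "dq": joint speeds; "tau": joint torques, N m; "tcp_pos": TCP position; "ee_rot": TCP orientation; "force": force on the tool from outside, world axes, zero at the start; "torque": the same for the moment, N m; "width": opening from 0.0 (shut) to 1.0 (fully open); "gripper_force": force on a finger pad.
Only numpy, scipy, OpenCV 4.12 (cv2) and the standard library are available. Lean on these libraries where they do the work, as an engineer would, in place of code of your own. Each camera call takes 0.05 s, during which the arm holds its last target. There are 200 camera calls.

TASK

Stand the small capped vial upright in the ring on the floor of the tote that has one, and leave that tote where it is. Then stack the other tote on top of it, turned end for end so that the card holders are at opposite ends and it sits level on the inner ledges, inside the rim, instead of sinking in. Keep the vial upright, set the tote down gently without pressing on the vial, and leave the tray, the wash bottle and the jar alone.

Things in the scene. Friction and masses are not known exactly. Their poses are not given: they have to be found in the camera images.
- ring_tote_centre (a point): Lower tote, known by the ring on its floor: open light grey plastic tote, 150 long (x), 64 wide (y), 70 high, about 0.28 kg, loose. This point: its centre, 35 mm above its underside; x points along its length to the end with the card holder, z up. Upright rim band over the top 28 mm, inside 145 x 59; below it the walls taper to an underside of 138 x 52; floor 3 thick.
- plain_tote_centre (a point): Tote to be stacked: same size, shape, point and axes as the lower one but no ring, empty, about 0.25 kg. Grip its flat rim band across the 64 mm width. Turned end for end it rests on the lower tote's 4 ledges, its centre 61 mm above the lower one's, with about 3 mm play all round; the same way round it would sink in, as its slots pass the ledges.
- ring (a point): Centre of the ring, at the lower tote's floor (32 mm below the tote's centre, 15 mm from it towards the card holder); axes as the tote's. White ring 16 high, 26 inside and 32 outside diameter. Inside, the tote is 145 long but only 39 between ledge tips, so fingers holding the vial fit if they close along the tote's length.
- ring_tote_card (a point): Card holder of the lower tote: sloping grey plate 44 wide with a white card, sticking out 8 mm from the rim at its +x end; 78.5 mm from the tote's centre, 21.5 mm above it. Ledges, in both totes: two on each long side at x = -15 and +45 from the centre, 16 long, 10 deep, tops 26 above the centre and 9 below the rim's top; under each an open slot 24 wide in wall and floor.
- plain_tote_card (a point): Card holder of the tote to be stacked, at its own +x end, same shape and offsets. It must end up over the end of the lower tote that has no card holder.
- vial_centre (a point): Small clear sample vial with a black screw cap, standing upright on the bench: 52 tall, body 21 diameter, cap 22 diameter over the top 16 mm; about 40 g. Origin at its centre, 26 mm above its foot; z up. Standing in the ring its top is 6 mm below the underside of a correctly stacked tote.
- steel_tray_edge (a point): Bystander: open steel tray 150 (x) x 240 (y) x 45 high beyond the totes; this point is the middle of its near top edge.
- wash_bottle: Bystander: white wash bottle, 68 diameter, 210 high with its spout; origin under its centre.
- jar: Bystander: clear specimen jar with a white lid, 68 diameter, 70 high; origin under its centre.

How it is judged (in metres and radians):
On the way:
1. the vial stands upright in the ring, let go (horizontal distance between vial_centre and ring below 0.005 m and z of vial_centre in the frame of ring between 0.022 and 0.03 m and angle between vial_centre's own z axis and vertical below 0.15 rad and contact force between the fingers and vial below 0.05 N), for 0.2 s.
At the end, for the whole second after the job is handed in: Vial upright in the ring (within 5 mm, 0.15 rad), foot on the floor. Ring tote level on the bench. Plain tote on its ledges: centre 58.5 to 64 mm above the ring tote's and within 6 mm along and across, level within 0.04 rad, card holders at opposite ends. All at rest (horizontal distance between vial_centre and ring below 0.005 m and z of vial_centre in the frame of ring between 0.022 and 0.03 m and angle between vial_centre's own z axis and vertical below 0.15 rad and z of plain_tote_centre in the frame of ring_tote_centre between 0.0585 and 0.064 m and x of plain_tote_centre in the frame of ring_tote_centre between -0.006 and 0.006 m and y of plain_tote_centre in the frame of ring_tote_centre between -0.006 and 0.006 m and x of plain_tote_card in the frame of ring_tote_centre below -0.06 m and angle between each of plain_tote_centre, ring_tote_centre's own z axis and vertical below 0.04 rad and height (world z) of ring_tote_centre below 0.04 m and linear speed of each of plain_tote, ring_tote, vial below 0.02 m/s and angular speed of each of plain_tote, ring_tote, vial below 0.2 rad/s); the robot touches nothing.
It fails at once if the plain tote presses on the vial (over 3 N) (contact force between plain_tote and vial above 3 N).
It fails at once if the vial is tipped by more than 0.6 rad (angle between vial_centre's own z axis and vertical above 0.6 rad).
It fails at once if the plain tote is dropped or slammed onto the other (faster than 0.5 m/s just above it) (linear speed of plain_tote above 0.5 m/s and horizontal distance between plain_tote_centre and ring_tote_centre below 0.02 m and z of plain_tote_centre in the frame of ring_tote_centre between 0.03 and 0.1 m).
It fails at once if the ring tote is shifted by more than 40 mm (distance of ring_tote_centre from where it was at the start of the episode above 0.04 m).
It fails at once if a bystander is shifted by more than 30 mm (distance of any of steel_tray_edge, wash_bottle, jar from where it was at the start of the episode above 0.03 m).
It also fails if it takes over 64 s, if anything falls off the work surface, if the arm or the gripper's body presses on something with over 40 N, if the wrist force passes 120 N, or if a joint passes its speed limit or range.

## Working session

There is one attempt and no reset: what is moved stays moved. The work goes in short steps, Python scripts to look and compute and a tool call to move; the robot and the scene stay as the last step left them, time stands still between calls to the robot, and variables do not carry over. Pictures are saved under pics/ and viewed, at most 10 in all, crops included, and the job is handed in when it is done.

Besides the shell and the picture viewer there is one more tool, called after "Emit:" as name(argument=value, ...) on one line, values as JSON. move_arm: Moves the arm, as the interface text tells. Its arguments: {"type":"object","properties":{"deltas":{"type":"array","items":{"type":"array","items":{"type":"number"}}},"grip_force":{"type":"number"}},"required":["deltas"]}

```bash
mkdir -p pics; ls; cat > h.py <<'E'
from rig import arm, camera, ticket
import numpy as np, cv2
def cam(n):
    s=arm.get_state(); c=camera(n); h,w=c["pixels"].shape[:2]
    f=h/2/np.tan(np.radians(c["vertical_fov"])/2)
    K=np.array([[f,0,c["cx"]],[0,f,c["cy"]],[0,0,1]])
    if "R" in c: R=np.array(c["R"]); t=np.array(c["t"])
    else:
        T=np.array(c["T_tool_cam"]); Rt=np.array(s["ee_rot"]); Rw=Rt@T[:3,:3]; p=Rt@T[:3,3]+np.array(s["tcp_pos"])
        R=Rw.T; t=-R@p
    return dict(img=np.array(c["pixels"])[:,:,::-1].copy(),K=K,R=R,t=t)
def ray(c,u,v,z):
    d=c["R"].T@np.linalg.inv(c["K"])@np.array([u,v,1.]); o=-c["R"].T@c["t"]
    return o+d*(z-o[2])/d[2]
def proj(c,X):
    q=c["K"]@(c["R"]@np.array(X,float)+c["t"]); return q[:2]/q[2]
E
python3 - <<'E'
from h import *
import pickle
for n in ("scene","top"):
    c=cam(n); cv2.imwrite(f"pics/{n}0.png",c["img"]); pickle.dump(c,open(n+"0.pkl","wb")); print(n,(-c["R"].T@c["t"]).round(),c["R"].round(2).tolist(),c["K"][0,0])
s=arm.get_state();print(s["tcp_pos"],np.round(s["ee_rot"],3).tolist(),s["t"])
E
```

```text
pics
scene [836. 473. 924.] [[-0.89, 0.45, 0.01], [0.38, 0.77, -0.51], [-0.23, -0.45, -0.86]] 378.29573714015646
top [ 439.   30. 1182.] [[0.02, -1.0, 0.01], [-0.99, -0.02, -0.14], [0.14, -0.01, -0.99]] 412.0789906063449
[ 136.44635338 -532.5088298   301.63419357] [[0.969, 0.248, -0.0], [0.248, -0.969, 0.002], [0.0, -0.002, -1.0]] 0.1
```

View pics/top0.png

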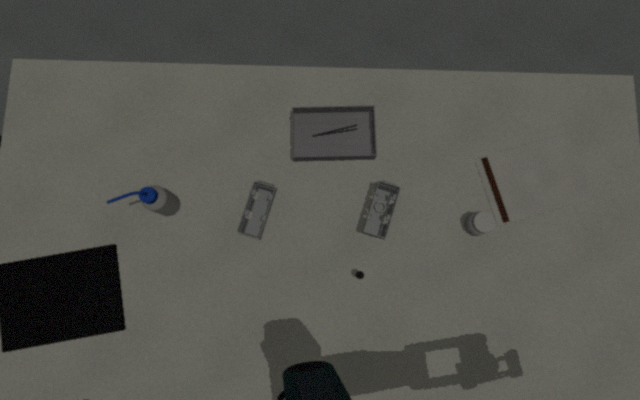

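View pics/scene0.png

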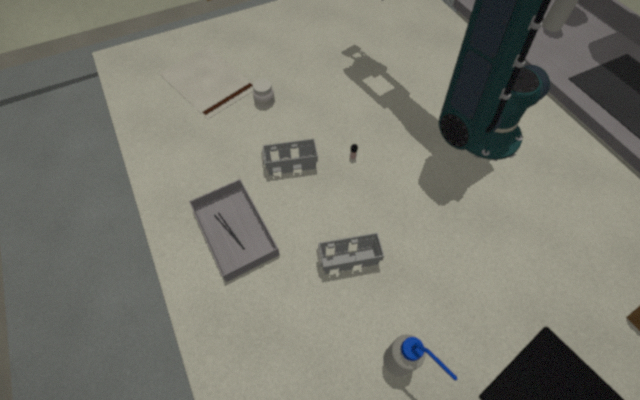

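The top view shows the ring tote near (379,210), the plain tote near (257,210) and the vial at about (358,273). The tray is at (333,133), the jar at (480,223) and the bottle at (152,196). In the scene view the ring tote is at (290,158), the plain tote at (350,255) and the vial at (354,150). I'll enlarge the top view to find the card ends.

```bash
python3 - <<'E'
from h import *
import pickle
c=pickle.load(open("top0.pkl","rb"))
im=cv2.resize(c["img"][160:300,225:425],None,fx=4,fy=4,interpolation=cv2.INTER_CUBIC)
im=cv2.convertScaleAbs(im,alpha=1.8); cv2.imwrite("pics/crop.png",im)
for n,u,v,z in [("ring",379,210,70),("plain",257,210,70),("vial cap",360,274,52)]: print(n,ray(c,u,v,z).round())
E
```

```text
ring [ 604. -151.   70.]
plain [596. 181.  70.]
vial cap [ 430. -103.   52.]
```

View pics/crop.png

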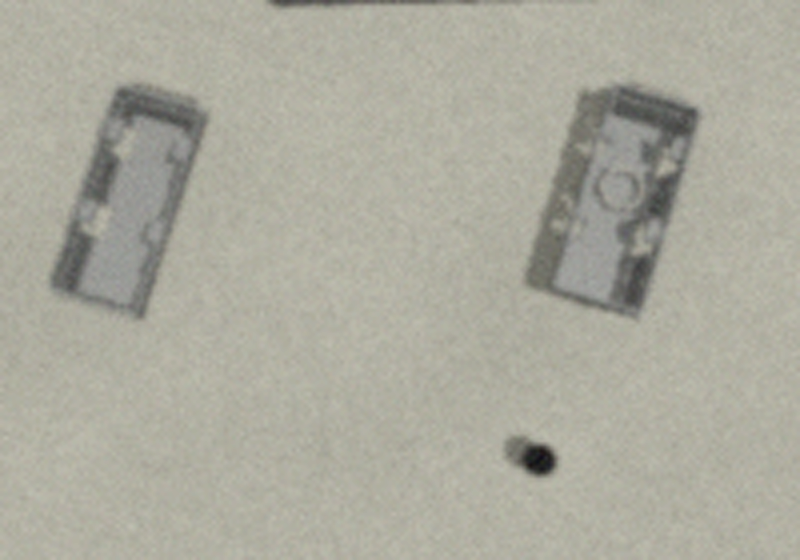

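The crop shows both card holders at the far (upper, +x) ends: plain at crop (163,90), ring tote at (655,92). The ring is at (620,190) and the black cap at (540,460). The yaw is about -0.31 for the plain tote and -0.28 for the ring tote. I'll move above the vial with the tool y along the tote's length.

Emit:
move_arm(deltas=[[0,0,0.5,14.7,21.5,0,9.4],[0,0,0.5,14.7,21.5,0,9.4],[0,0,0.5,14.7,21.5,0,9.4],[0,0,0.5,14.7,21.5,0,5],[0,0,0.5,14.7,21.5,0,5],[0,0,0.5,14.7,21.5,0,5],[0,0,0.5,14.7,21.5,0,5]])

```text
t: 0.8
tcp_pos: [284.1, -316.7, 302.6]
ee_rot: [[0.729, 0.685, -0.0], [0.685, -0.729, -0.001], [-0.0, 0.0, -1.0]]
force: [-0.3, 0.0, -0.4]
width: 0.692
gripper_force: 0.0
```

Emit:
move_arm(deltas=[[0,0,0.53,14.7,21.5,0,5],[0,0,0.53,14.7,21.5,0,5],[0,0,0.53,14.7,21.5,0,5],[0,0,0.53,14.7,21.5,0,5],[0,0,0.53,14.7,21.5,0,5],[0,0,0.53,14.7,21.5,0,5],[0,0,0.53,14.7,21.5,0,5],[0,0,0.53,14.7,21.5,0,5]])

```text
t: 1.6
tcp_pos: [430.1, -104.6, 302.3]
ee_rot: [[0.288, 0.958, -0.001], [0.958, -0.288, -0.001], [-0.001, -0.001, -1.0]]
force: [0.3, -0.7, 0.4]
width: 0.534
gripper_force: 0.0
```

```bash
python3 - <<'E'
from h import *
import pickle
c=cam("wrist"); pickle.dump(c,open("w1.pkl","wb")); cv2.imwrite("pics/w1.png",c["img"])
s=arm.get_state();print(s["t"],np.round(s["tcp_pos"],1),np.round(s["ee_rot"],3).tolist(),np.round(s["joints"],2),s["width"])
print((-c["R"].T@c["t"]).round(),c["R"].round(2).tolist(),c["K"][0,0],"vial proj",proj(c,[430,-103,52]))
E
```

```text
1.65 [ 430.  -104.8  302.5] [[0.289, 0.957, -0.001], [0.957, -0.289, -0.001], [-0.001, -0.001, -1.0]] [-0.37 -0.15  1.61 -0.    1.69 -0.07] 0.5291459498210511
[453. -27. 384.] [[0.96, -0.29, -0.0], [-0.28, -0.92, 0.28], [-0.08, -0.27, -0.96]] 330.1124769763865 vial proj [317.92181886 180.91559167]
```

View pics/w1.png

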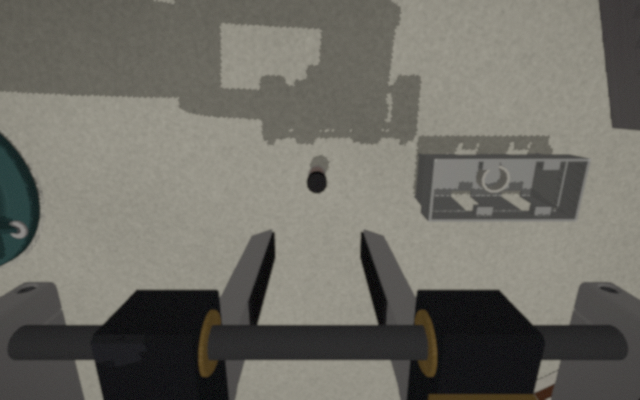

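The wrist view shows the cap at (317,181), the ring at (495,179), and ring tote rim corners near (432,156), (587,157), (579,219) and (428,219). Next I measure all of them.

```bash
python3 - <<'E'
from h import *
import pickle
c=pickle.load(open("w1.pkl","rb")); g=cv2.cvtColor(c["img"],cv2.COLOR_BGR2GRAY)
m=np.zeros_like(g); m[160:205,295:340]=(g[160:205,295:340]<55)
mo=cv2.moments(m,True); u,v=mo["m10"]/mo["m00"],mo["m01"]/mo["m00"]
print("cap",u,v,mo["m00"],ray(c,u,v,45).round(1), "top0:",ray(pickle.load(open("top0.pkl","rb")),225+540/4,160+460/4,48).round(1))
R=g[160:200,475:518]; b=(R>150).astype(np.uint8)
for th in (130,145,160):
    b=(R>th).astype(np.uint8); cs,_=cv2.findContours(b,cv2.RETR_EXTERNAL,cv2.CHAIN_APPROX_NONE)
    k=max(cs,key=len); e=cv2.fitEllipse(k); print(th,e)
    print(" ring",ray(c,e[0][0]+475,e[0][1]+160,19).round(1))
P=[ray(c,*p,70)[:2] for p in [(432,156),(587,157),(579,219),(428,219)]]
P=np.array(P);print(P.round(1).tolist(),P.mean(0),[np.linalg.norm(P[i]-P[(i+1)%4]).round(1) for i in range(4)])
for a,b in((0,1),(3,2)): d=P[b]-P[a];print(np.arctan2(d[1],d[0]))
im=cv2.convertScaleAbs(cv2.resize(c["img"][135:230,300:600],None,fx=2.66,fy=2.66,interpolation=cv2.INTER_CUBIC),alpha=1.4);cv2.imwrite("pics/c2.png",im)
E
```

```text
cap 316.427652733119 181.23472668810288 311.0 [ 427.9 -104.5   45. ] top0: [ 427.1 -103.2   48. ]
130 ((20.947893142700195, 18.756126403808594), (22.81509017944336, 27.57642364501953), 54.5854377746582)
 ring [ 621.4 -166.3   19. ]
145 ((35.669368743896484, 35.24408721923828), (5.3227033615112305, 11.226652145385742), 107.10775756835938)
 ring [ 634.8 -190.5   19. ]Traceback (most recent call last):
  File "<stdin>", line 10, in <module>
ValueError: max() iterable argument is empty
```

The vial is at about (428,-104). I'll descend to grasp the cap 40 mm above the foot.

Emit:
move_arm(deltas=[[0,0,0,-0.2,0,-4,5],[0,0,0,-0.2,0,-8,5],[0,0,0,-0.2,0,-12,5],[0,0,0,-0.2,0,-15,5],[0,0,0,-0.2,0,-17,5],[0,0,0,-0.2,0,-18.4,5],[0,0,0,-0.2,0,-18.4,5],[0,0,0,-0.2,0,-18.4,5]])

```text
t: 2.45
tcp_pos: [428.2, -104.2, 119.1]
ee_rot: [[0.288, 0.957, 0.0], [0.957, -0.288, -0.0], [-0.0, 0.0, -1.0]]
force: [-0.0, 0.4, -0.5]
width: 0.532
gripper_force: 0.0
```

Emit:
move_arm(deltas=[[0,0,0,0,0,0,2.6],[0,0,0,0,0,0,2],[0,0,0,0,0,0,1.8],[0,0,0,0,0,0,1.5],[0,0,0,0,0,0,1.5],[0,0,0,0,0,0,1.5],[0,0,0,0,0,0,1.5],[0,0,0,0,0,0,1.5]], grip_force=10)

```text
t: 3.25
tcp_pos: [428.8, -102.9, 119.2]
ee_rot: [[0.286, 0.958, 0.001], [0.958, -0.286, -0.0], [-0.0, 0.001, -1.0]]
force: [-0.4, 0.3, 4.2]
width: 0.229
gripper_force: 10.0
```

```bash
python3 - <<'E'
from h import *
import pickle
s=arm.get_state();print(s["t"],np.round(s["tcp_pos"],1),s["width"],s["gripper_force"])
c=pickle.load(open("w1.pkl","rb")); g=cv2.cvtColor(c["img"],cv2.COLOR_BGR2GRAY)
P=np.array([ray(c,*p,70)[:2] for p in [(432,156),(587,157),(579,219),(428,219)]])
print(P.round(1).tolist(),P.mean(0),[np.linalg.norm(P[i]-P[(i+1)%4]).round(1) for i in range(4)])
for a,b in((0,1),(3,2)): d=P[b]-P[a];print(np.arctan2(d[1],d[0]))
im=cv2.convertScaleAbs(cv2.resize(c["img"][135:230,400:600],None,fx=4,fy=4,interpolation=cv2.INTER_CUBIC),alpha=1.4);cv2.imwrite("pics/c2.png",im)
E
```

```text
3.25 [ 428.8 -102.9  119.2] 0.22934864864770846 10.00025600194931
[[542.6, -106.9], [684.2, -150.5], [671.9, -212.6], [526.2, -168.7]] [ 606.22121215 -159.6733952 ] [np.float64(148.1), np.float64(63.2), np.float64(152.2), np.float64(63.9)]
-0.2990736177072766
-0.29238944374848375
```

View pics/c2.png

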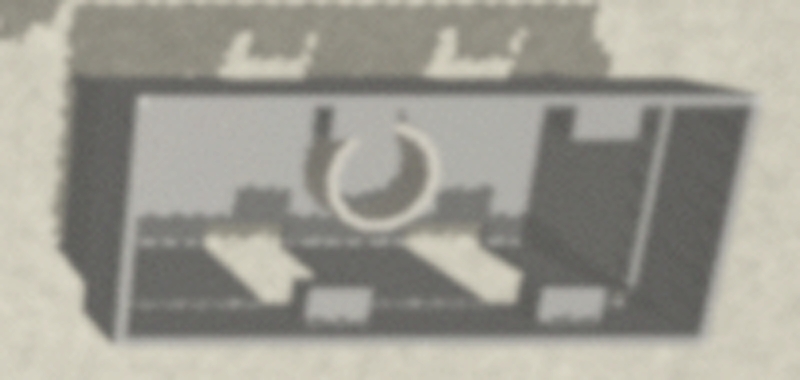

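The crop puts the ring centre at full-image (496,179). The rim corners are consistent with centre (606,-160), yaw -0.295, so the ring is at about (621,-166). The grip is on the cap at 21.6 mm. I'll lift and hover over the ring.

Emit:
move_arm(deltas=[[0,0,0,0,0,3,1.5],[0,0,0,0,0,7,1.5],[0,0,0,0,0,11,1.5],[0,0,0,4,-1.3,13,1.5],[0,0,0,8,-2.6,13,1.5],[0,0,0,12,-4,13,1.5],[0,0,0,16,-5.2,13,1.5],[0,0,0,19.2,-6.2,13,1.5]])

```text
t: 4.05
tcp_pos: [622.1, -165.3, 247.2]
ee_rot: [[0.286, 0.958, -0.002], [0.958, -0.286, 0.001], [0.0, -0.002, -1.0]]
force: [0.1, -0.2, -0.8]
width: 0.228
gripper_force: 10.0
```

Emit:
move_arm(deltas=[[0,0,0,0,0,-1,1.5],[0,0,0,0,0,-1,1.5],[0,0,0,0,0,-1,1.5],[0,0,0,0,0,-1,1.5]])

```text
t: 4.45
tcp_pos: [619.6, -164.4, 239.3]
ee_rot: [[0.286, 0.958, 0.0], [0.958, -0.286, -0.0], [-0.0, 0.0, -1.0]]
force: [-0.1, 0.1, -0.4]
width: 0.227
gripper_force: 10.0
```

```bash
python3 - <<'E'
from h import *
import pickle
c=cam("wrist"); pickle.dump(c,open("w2.pkl","wb"))
im=cv2.convertScaleAbs(c["img"],alpha=1.5); cv2.imwrite("pics/w2.png",im)
s=arm.get_state();p=np.array(s["tcp_pos"]);print(s["t"],np.round(p,1),np.round(s["ee_rot"],3).tolist(),s["width"])
print("proj vial foot/top",proj(c,p-[0,0,118]),proj(c,p-[0,0,66]),"ring",proj(c,[621,-166,19]),proj(c,[620.5,-164,19]))
E
```

```text
4.5 [ 619.8 -164.5  239.7] [[0.286, 0.958, 0.001], [0.958, -0.286, -0.0], [-0.0, 0.001, -1.0]] 0.23691494322341144
proj vial foot/top [318.94069155 231.01651252] [319.48560195 270.55608064] ring [320.09557119 191.22863967] [318.98743848 189.41894105]
```

View pics/w2.png

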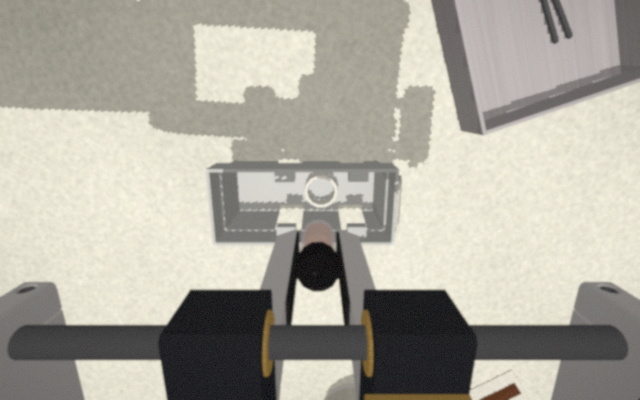

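The ring is at (321,191) in the tote, the vial's cap is at (318,268) and its body is just above at (317,233). I'll measure the centres numerically.

```bash
python3 - <<'E'
from h import *
import pickle
c=pickle.load(open("w2.pkl","rb")); g=cv2.cvtColor(c["img"],cv2.COLOR_BGR2GRAY)
def run(y,x0,x1): print(y,x0,g[y,x0:x1].tolist())
for y in (228,234): run(y,292,346)
for y in (262,270): run(y,288,348)
for y in (184,191,198): run(y,300,342)
print("col",g[168:212,321].tolist())
for p in [(321,190.5),(321,191)]: print(ray(c,*p,19).round(1))
E
```

```text
228 292 [134, 132, 126, 122, 129, 142, 148, 149, 139, 121, 99, 88, 89, 91, 92, 90, 87, 88, 89, 87, 87, 88, 88, 87, 89, 89, 88, 89, 89, 89, 91, 89, 89, 88, 88, 90, 88, 90, 92, 90, 90, 86, 85, 83, 83, 82, 84, 88, 106, 129, 143, 148, 149, 143]
234 292 [91, 90, 90, 78, 58, 35, 37, 59, 71, 81, 87, 89, 90, 89, 88, 88, 86, 87, 90, 90, 88, 90, 90, 91, 91, 91, 91, 91, 91, 91, 91, 89, 89, 89, 88, 87, 88, 89, 89, 88, 91, 88, 83, 70, 51, 32, 38, 63, 83, 90, 90, 90, 91, 89]
262 288 [90, 87, 84, 69, 45, 23, 12, 15, 9, 12, 13, 12, 11, 12, 20, 16, 13, 12, 10, 19, 16, 18, 17, 17, 15, 12, 19, 13, 12, 10, 17, 15, 14, 16, 13, 14, 16, 10, 13, 17, 10, 16, 16, 17, 18, 18, 11, 8, 9, 10, 12, 18, 12, 14, 28, 56, 77, 87, 89, 89]
270 288 [88, 79, 61, 38, 21, 17, 14, 14, 14, 8, 14, 18, 13, 16, 12, 20, 13, 10, 13, 14, 20, 15, 15, 15, 6, 20, 11, 15, 13, 16, 13, 10, 15, 17, 12, 19, 14, 19, 17, 16, 10, 13, 11, 11, 17, 6, 15, 19, 13, 13, 15, 17, 3, 15, 18, 26, 42, 67, 81, 89]
184 300 [144, 144, 144, 141, 138, 134, 141, 154, 154, 148, 146, 144, 145, 144, 143, 144, 143, 144, 144, 143, 143, 144, 144, 144, 143, 142, 142, 142, 143, 143, 143, 144, 151, 157, 154, 140, 119, 112, 124, 138, 141, 143]
191 300 [145, 143, 143, 143, 148, 155, 150, 132, 109, 99, 104, 117, 133, 142, 142, 144, 143, 144, 144, 144, 144, 144, 143, 144, 143, 143, 142, 142, 143, 140, 134, 127, 116, 111, 129, 151, 157, 150, 145, 142, 143, 142]
198 300 [94, 98, 108, 124, 138, 146, 154, 156, 152, 133, 113, 98, 94, 98, 103, 103, 100, 104, 106, 105, 101, 95, 95, 96, 96, 95, 93, 92, 95, 96, 98, 111, 130, 150, 156, 152, 146, 143, 143, 143, 142, 142]
col [83, 88, 93, 94, 95, 98, 97, 105, 112, 119, 128, 138, 143, 144, 143, 143, 144, 144, 143, 143, 144, 144, 143, 144, 142, 143, 144, 135, 118, 101, 95, 96, 95, 95, 98, 105, 129, 151, 150, 129, 106, 104, 108, 97]
[ 622.  -165.6   19. ]
[ 621.9 -166.    19. ]
```

```bash
python3 - <<'E'
from h import *
import pickle
c=pickle.load(open("w2.pkl","rb")); g=cv2.cvtColor(c["img"],cv2.COLOR_BGR2GRAY)
p=np.array([619.8,-164.5,239.7]); tx=np.array([.286,.958,0]); ty=np.array([.958,-.286,0])
for r in (216,221): print(r,c["img"][r,298:342].tolist()[::2])
print("col318",list(zip(range(214,300,2),g[214:300:2,318].tolist())))
for n,z,d in [("top far",-67.2,-11),("top near",-67.2,11),("cap low near",-83.2,11),("foot near",-119.2,10.5)]: print(n,proj(c,p+[0,0,z]+d*tx))
print("ring",ray(c,320.5,191.2,19))
s=arm.get_state(); print(s["tcp_pos"])
E
```

```text
216 [[140, 152, 154], [141, 153, 155], [119, 129, 130], [81, 84, 84], [81, 82, 84], [78, 80, 80], [78, 80, 82], [77, 80, 81], [78, 80, 81], [77, 81, 81], [77, 80, 81], [79, 81, 82], [77, 79, 80], [78, 81, 80], [77, 79, 79], [78, 80, 81], [77, 78, 80], [76, 79, 80], [78, 81, 80], [78, 82, 82], [95, 101, 103], [137, 148, 150]]
221 [[142, 153, 156], [138, 150, 153], [105, 112, 114], [77, 80, 81], [77, 79, 80], [78, 81, 83], [83, 85, 86], [87, 89, 92], [89, 93, 96], [89, 92, 95], [91, 93, 97], [90, 93, 97], [91, 92, 97], [88, 90, 93], [83, 85, 87], [78, 81, 81], [79, 82, 82], [76, 79, 79], [78, 80, 80], [76, 80, 80], [85, 88, 88], [121, 129, 132]]
col318 [(214, 79), (216, 80), (218, 83), (220, 91), (222, 92), (224, 90), (226, 89), (228, 88), (230, 87), (232, 88), (234, 91), (236, 91), (238, 92), (240, 87), (242, 45), (244, 15), (246, 6), (248, 16), (250, 12), (252, 14), (254, 20), (256, 19), (258, 8), (260, 15), (262, 17), (264, 17), (266, 14), (268, 17), (270, 13), (272, 18), (274, 15), (276, 15), (278, 7), (280, 15), (282, 16), (284, 20), (286, 14), (288, 18), (290, 64), (292, 145), (294, 160), (296, 158), (298, 159)]
top far [319.53819398 288.87119826]
top near [319.60015909 249.22843352]
cap low near [319.38803977 236.40845682]
foot near [319.02263372 215.10547647]
ring [ 621.37497204 -166.08286339   19.        ]
[ 619.75917296 -164.46328011  239.69995909]
```

The vial sits about 3.5 mm short of the ring in x in the same picture. I'll correct that and descend partway for a check.

Emit:
move_arm(deltas=[[0,0,0,0.35,0.03,-1,1.5],[0,0,0,0.35,0.03,-3,1.5],[0,0,0,0.35,0.03,-5,1.5],[0,0,0,0.35,0.03,-6.5,1.5],[0,0,0,0.35,0.03,-7.5,1.5],[0,0,0,0.35,0.03,-7.5,1.5],[0,0,0,0.35,0.03,-7.5,1.5]])

```text
t: 5.2
tcp_pos: [624.2, -164.6, 164.1]
ee_rot: [[0.286, 0.958, 0.001], [0.958, -0.286, -0.0], [-0.0, 0.001, -1.0]]
force: [-0.3, -0.9, -0.4]
width: 0.23
gripper_force: 10.0
```

```bash
python3 - <<'E'
from h import *
import pickle
c=cam("wrist"); pickle.dump(c,open("w3.pkl","wb"))
im=cv2.convertScaleAbs(cv2.resize(c["img"][150:300,220:420],None,fx=4,fy=4,interpolation=cv2.INTER_CUBIC),alpha=1.5); cv2.imwrite("pics/w3.png",im)
s=arm.get_state();p=np.array(s["tcp_pos"]);print(s["t"],np.round(p,1),np.round(s["ee_rot"],3).tolist(),s["width"])
E
```

```text
5.25 [ 624.5 -164.7  164.8] [[0.286, 0.958, 0.002], [0.958, -0.286, -0.001], [-0.0, 0.002, -1.0]] 0.2319167410661052
```

View pics/w3.png

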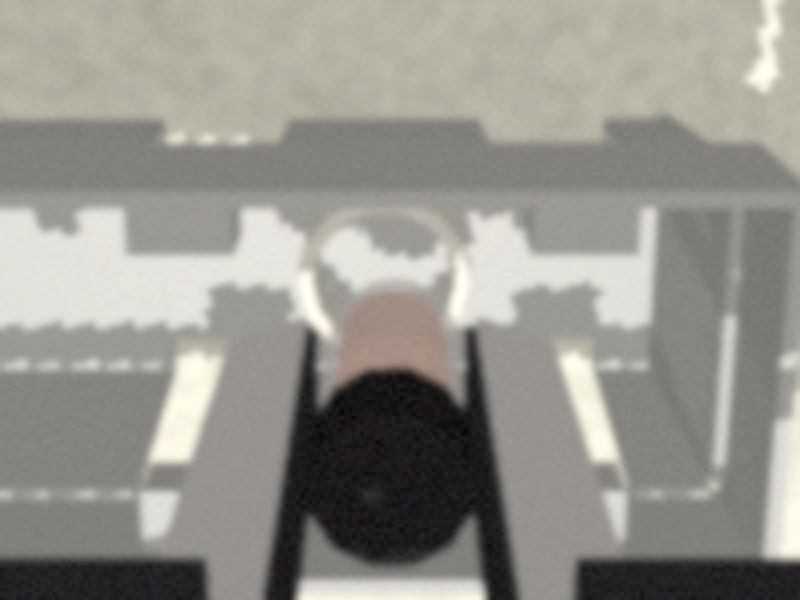

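The crop shows the ring's outer sides at x 295 and 470 (centre about 382, row about 288). The vial foot is centred at about x 394 with its near edge at row 290. I'll work out the offset.

```bash
python3 - <<'E'
from h import *
import pickle
c=pickle.load(open("w3.pkl","rb")); g=cv2.cvtColor(c["img"],cv2.COLOR_BGR2GRAY)
tx=np.array([.286,.958,0]); ty=np.array([.958,-.286,0])
for r in (214,218,222): print(r,g[r,288:345].tolist())
print([ (r,int(g[r,316])) for r in range(196,226)])
print("foot col",[(r,c["img"][r,318].tolist()) for r in range(218,230)])
f=ray(c,318.5,222.5,45.5)-10.5*tx; q=ray(c,315.6,202,19)-15.5*tx; q2=ray(c,315.6,222,19)
for a in (f,q,q2): print(a.round(1))
print("d tx,ty",(q-f)@tx,(q-f)@ty)
E
```

```text
214 [153, 153, 153, 154, 153, 151, 146, 135, 124, 122, 120, 121, 132, 144, 151, 152, 153, 154, 154, 153, 153, 153, 153, 152, 153, 152, 152, 147, 145, 141, 141, 144, 144, 136, 126, 121, 125, 132, 140, 141, 145, 150, 149, 140, 129, 136, 148, 149, 143, 143, 147, 152, 153, 151, 151, 152, 151]
218 [153, 154, 153, 153, 153, 152, 152, 157, 158, 151, 131, 110, 101, 102, 105, 115, 133, 146, 150, 152, 153, 152, 154, 153, 152, 151, 151, 151, 150, 149, 150, 149, 148, 149, 151, 152, 151, 151, 151, 148, 139, 129, 121, 115, 117, 132, 156, 167, 164, 155, 151, 152, 152, 152, 153, 151, 151]
222 [126, 122, 121, 123, 134, 148, 157, 166, 170, 165, 147, 121, 103, 105, 104, 104, 101, 103, 106, 117, 130, 133, 130, 124, 118, 117, 116, 114, 113, 113, 113, 114, 116, 115, 116, 113, 114, 116, 116, 112, 106, 103, 103, 103, 117, 143, 164, 170, 165, 156, 151, 152, 151, 151, 152, 151, 151]
[(196, 87), (197, 92), (198, 97), (199, 101), (200, 102), (201, 107), (202, 111), (203, 110), (204, 106), (205, 102), (206, 101), (207, 100), (208, 104), (209, 102), (210, 104), (211, 107), (212, 116), (213, 128), (214, 145), (215, 151), (216, 152), (217, 153), (218, 150), (219, 143), (220, 130), (221, 121), (222, 113), (223, 104), (224, 99), (225, 98)]
foot col [(218, [146, 150, 151]), (219, [136, 140, 142]), (220, [123, 127, 130]), (221, [117, 120, 123]), (222, [109, 112, 118]), (223, [97, 101, 112]), (224, [87, 94, 107]), (225, [86, 93, 107]), (226, [86, 93, 107]), (227, [87, 92, 107]), (228, [88, 94, 108]), (229, [88, 94, 108])]
[ 622.7 -169.4   45.5]
[ 621.  -168.1   19. ]
[ 621.  -167.9   19. ]
d tx,ty 0.7333293254527112 -1.9695822370840452
```

Emit:
move_arm(deltas=[[0,0,0,-0.17,0.05,0,1.5],[0,0,0,-0.17,0.05,0,1.5],[0,0,0,-0.17,0.05,-0.8,1.5],[0,0,0,-0.17,0.05,-1.6,1.5],[0,0,0,-0.17,0.05,-2.1,1.5],[0,0,0,-0.17,0.05,-2.4,1.5],[0,0,0,-0.17,0.05,-2.4,1.5]])

```text
t: 5.95
tcp_pos: [621.9, -163.9, 138.5]
ee_rot: [[0.286, 0.958, -0.002], [0.958, -0.286, 0.001], [0.0, -0.002, -1.0]]
force: [-0.3, -0.3, 0.1]
width: 0.234
gripper_force: 10.0
```

```bash
python3 - <<'E'
from h import *
import pickle
c=cam("wrist"); pickle.dump(c,open("w4.pkl","wb"))
im=cv2.convertScaleAbs(cv2.resize(c["img"][160:300,240:400],None,fx=4,fy=4,interpolation=cv2.INTER_CUBIC),alpha=1.5); cv2.imwrite("pics/w4.png",im)
s=arm.get_state();p=np.array(s["tcp_pos"]);print(s["t"],np.round(p,1),s["width"],np.round(s["force"],1))
E
```

```text
6.0 [ 622.1 -163.9  139.2] 0.2316859980307384 [-0.1  0.  -0.4]
```

View pics/w4.png

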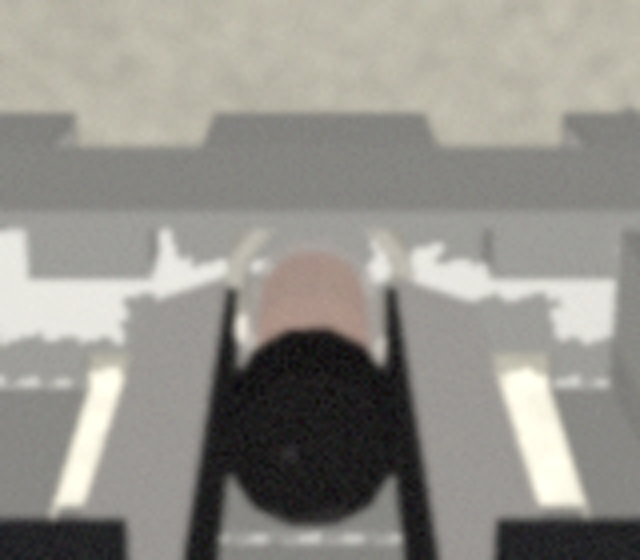

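The ring's visible arcs lie symmetrically around crop x≈319 and the vial is at 312, so it's about 1 mm off. I'll nudge it and lower slowly while checking force.

Emit:
move_arm(deltas=[[0,0,0,0.08,-0.02,-0.2,1.5],[0,0,0,0.08,-0.02,-0.4,1.5],[0,0,0,0.08,-0.02,-0.6,1.5],[0,0,0,0.08,-0.02,-0.8,1.5],[0,0,0,0.08,-0.02,-0.8,1.5]])

```text
t: 6.5
tcp_pos: [622.9, -164.1, 131.2]
ee_rot: [[0.286, 0.958, -0.001], [0.958, -0.286, 0.0], [0.0, -0.001, -1.0]]
force: [0.2, 0.7, 0.0]
width: 0.229
gripper_force: 10.0
```

Emit:
move_arm(deltas=[[0,0,0,0,0,-0.2,1.5],[0,0,0,0,0,-0.4,1.5],[0,0,0,0,0,-0.6,1.5],[0,0,0,0,0,-0.7,1.5],[0,0,0,0,0,-0.7,1.5]])

```text
t: 7.0
tcp_pos: [623.0, -164.2, 124.4]
ee_rot: [[0.286, 0.958, -0.0], [0.958, -0.286, 0.0], [0.0, -0.0, -1.0]]
force: [-0.4, 0.3, -0.5]
width: 0.228
gripper_force: 10.0
```

Emit:
move_arm(deltas=[[0,0,0,0,0,-0.1,1.5],[0,0,0,0,0,-0.2,1.5],[0,0,0,0,0,-0.25,1.5],[0,0,0,0,0,-0.25,1.5]])

```text
t: 7.4
tcp_pos: [623.1, -164.2, 122.3]
ee_rot: [[0.286, 0.958, 0.0], [0.958, -0.286, -0.0], [0.0, 0.0, -1.0]]
force: [0.3, 0.6, 0.4]
width: 0.231
gripper_force: 10.0
```

```bash
python3 -c "
from h import *
s=arm.get_state();print(s['tcp_pos'],s['force'])"
```

```text
[ 623.12491814 -164.19401737  122.30317171] [0.29257489 0.63335179 0.35746549]
```

Emit:
move_arm(deltas=[[0,0,0,0,0,0,2.3],[0,0,0,0,0,0,2.5],[0,0,0,0,0,0,2.8],[0,0,0,0,0,0,3.2],[0,0,0,0,0,0,3.6],[0,0,0,0,0,0,3.8],[0,0,0,0,0,0,3.8],[0,0,0,0,0,0,3.8]])

```text
t: 8.2
tcp_pos: [623.1, -164.2, 122.2]
ee_rot: [[0.286, 0.958, 0.0], [0.958, -0.286, -0.0], [-0.0, 0.0, -1.0]]
force: [-0.5, 0.2, 0.4]
width: 0.407
gripper_force: 0.0
```

Emit:
move_arm(deltas=[[0,0,0,0,0,1,3.8],[0,0,0,0,0,2.5,3.8],[0,0,0,0,0,5,3.8],[0,0,0,0,0,8,3.8],[0,0,0,0,0,11,3.8],[0,0,0,0,0,14,3.8],[0,0,0,0,0,16,3.8],[0,0,0,0,0,16,3.8]])

```text
t: 9.0
tcp_pos: [624.3, -164.6, 288.8]
ee_rot: [[0.286, 0.958, 0.01], [0.958, -0.286, -0.004], [-0.001, 0.011, -1.0]]
force: [-0.7, -0.3, -0.3]
width: 0.402
gripper_force: 0.0
```

```bash
python3 - <<'E'
from h import *
import pickle
c=cam("wrist"); pickle.dump(c,open("w5.pkl","wb"))
im=cv2.convertScaleAbs(cv2.resize(c["img"][130:280,210:420],None,fx=3.8,fy=3.8,interpolation=cv2.INTER_CUBIC),alpha=1.5); cv2.imwrite("pics/w5.png",im)
s=arm.get_state();p=np.array(s["tcp_pos"]);print(s["t"],np.round(p,1),s["width"],np.round(s["force"],1),im.shape)
E
```

```text
9.05 [ 623.7 -164.4  285.8] 0.40547977976959393 [-0.6 -0.1 -0.8] (570, 798, 3)
```

View pics/w5.png

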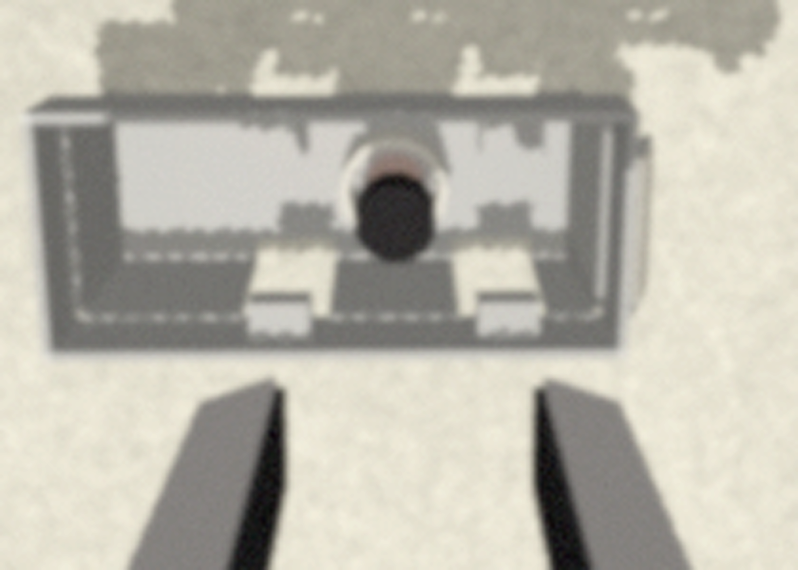

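The vial stands upright in the ring and is released. It is centred at crop (395,215) in the ring at (397,190). The rim corners are near crop (32,118), (636,118), (50,352) and (617,350). Next I move to the same view over the plain tote.

Emit:
move_arm(deltas=[[0,0,0,-0.1,4,0,9.4],[0,0,0,-0.2,8.5,0,9.4],[0,0,0,-0.4,13,0,9.4],[0,0,0,-0.6,17.5,0,9.4],[0,0,0,-0.8,22,0,9.4],[0,0,0,-0.8,26.5,0,9.4],[0,0,0,-0.8,30.5,0,9.4],[0,0,0,-0.8,33.4,0,9.4]])

```text
t: 9.85
tcp_pos: [614.0, 172.4, 280.2]
ee_rot: [[0.284, 0.959, -0.003], [0.959, -0.284, -0.0], [-0.001, -0.003, -1.0]]
force: [0.3, -0.3, -0.2]
width: 0.994
gripper_force: 0.0
```

Emit:
move_arm(deltas=[[0,0,0,0,0,0,9.4],[0,0,0,0,0,0,9.4],[0,0,0,0,0,0,9.4]])

```text
t: 10.15
tcp_pos: [615.0, 168.6, 281.2]
ee_rot: [[0.287, 0.958, -0.002], [0.958, -0.287, -0.001], [-0.001, -0.001, -1.0]]
force: [-0.5, -0.9, 0.3]
width: 1.003
gripper_force: 0.0
```

```bash
python3 - <<'E'
from h import *
import pickle
c=cam("wrist"); pickle.dump(c,open("w6.pkl","wb"))
im=cv2.convertScaleAbs(cv2.resize(c["img"][130:280,210:420],None,fx=3.8,fy=3.8,interpolation=cv2.INTER_CUBIC),alpha=1.5); cv2.imwrite("pics/w6.png",im)
s=arm.get_state();p=np.array(s["tcp_pos"]);print(s["t"],np.round(p,1),np.round(s["ee_rot"],3).tolist(),np.round(s["joints"],2))
E
```

```text
10.2 [615.1 168.4 281.6] [[0.288, 0.958, -0.001], [0.958, -0.288, -0.001], [-0.001, -0.001, -1.0]] [ 0.18  0.29  1.18 -0.    1.68  0.47]
```

View pics/w6.png

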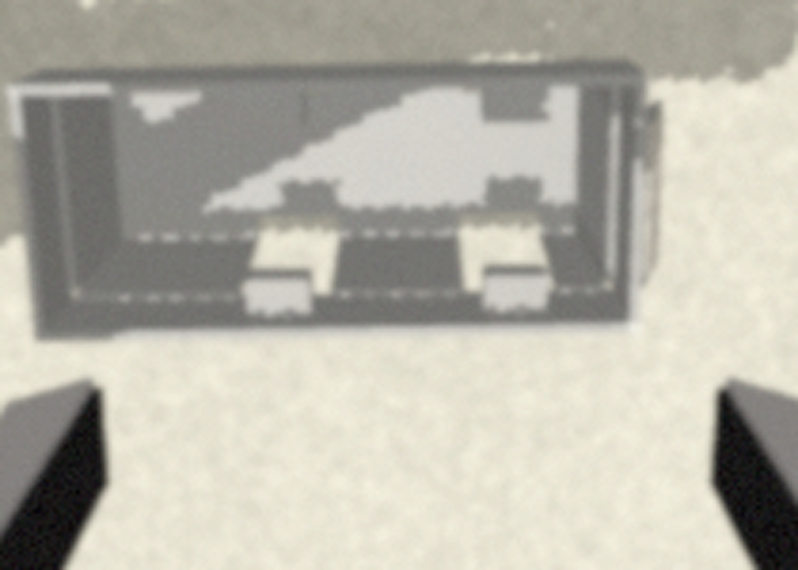

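The plain tote's rim corners are near crop (8,88), (645,85), (635,322) and (38,338), with the card holder on the right (+x) at (650,190). Next I compute both tote poses, applying the tool-to-camera bias seen with the vial (about 1.1 mm along tool y and 2 mm along tool x).

```bash
python3 - <<'E'
from h import *
import pickle
tx=np.array([.286,.958]); ty=np.array([.958,-.286]); b=1.1*ty+2*tx
for n,f,C in [("ring","w5",[(32,118),(636,118),(617,350),(50,352)]),("plain","w6",[(8,88),(645,85),(635,322),(38,338)])]:
    c=pickle.load(open(f+".pkl","rb"))
    P=np.array([ray(c,210+(u+.5)/3.8-.5,130+(v+.5)/3.8-.5,70)[:2] for u,v in C])
    L=[np.linalg.norm(P[i]-P[(i+1)%4]).round(1) for i in range(4)]
    d=P[1]-P[0]+P[2]-P[3]; w=P[0]-P[3]+P[1]-P[2]
    print(n,P.mean(0).round(1),(P.mean(0)+b).round(1),L,"yaw",np.arctan2(d[1],d[0]).round(3),(np.arctan2(w[1],w[0])-np.pi/2).round(3))
s=arm.get_state();print(np.round(s["tcp_pos"],1),np.arctan2(s["ee_rot"][1][1],s["ee_rot"][0][1]))
E
```

```text
ring [ 607.4 -161.3] [ 609.1 -159.7] [np.float64(145.7), np.float64(59.8), np.float64(144.3), np.float64(60.0)] yaw -0.292 -0.31
plain [597.8 180.7] [599.4 182.3] [np.float64(149.0), np.float64(58.6), np.float64(147.7), np.float64(62.1)] yaw -0.275 -0.271
[615.1 168.4 281.6] -0.291801588132065
```

```bash
python3 - <<'E'
from h import *
import pickle
tx=np.array([.286,.958]); ty=np.array([.958,-.286]); b=1.1*ty+2*tx
for n,f,C in [("ring","w5",[(278.5,319),(510,318)]),("plain","w6",[(278.5,293),(516.5,290)])]:
    c=pickle.load(open(f+".pkl","rb"))
    P=np.array([ray(c,210+(u+.5)/3.8-.5,130+(v+.5)/3.8-.5,61)[:2] for u,v in C])
    d=P[1]-P[0]; y=np.arctan2(d[1],d[0]); ux=d/np.linalg.norm(d); uy=np.array([-ux[1],ux[0]])
    print(n,np.linalg.norm(d),y,(P.mean(0)-15*ux+24.5*uy+b).round(1))
E
```

```text
ring 60.28997721384501 -0.28979379474738887 [ 608.9 -159.5]
plain 60.108813573420186 -0.27825382850990077 [600.2 183.4]
```

The ledge-based estimates agree: ring tote (609,-159.6) with yaw -0.292, plain tote (600,183) with yaw -0.277. I'll turn the tool and go over the grip point, 8 mm towards the card.

Emit:
move_arm(deltas=[[0,0,0.12,-0.7,1.2,0,9.4],[0,0,0.25,-0.7,1.2,0,9.4],[0,0,0.38,-0.7,1.2,0,9.4],[0,0,0.5,-0.7,1.2,0,9.4],[0,0,0.62,-0.7,1.2,0,9.4],[0,0,0.74,-0.7,1.2,0,9.4],[0,0,0.84,-0.7,1.2,0,9.4],[0,0,0.9,-0.7,1.2,0,9.4]])

```text
t: 11.0
tcp_pos: [608.3, 180.1, 282.2]
ee_rot: [[-0.573, 0.819, 0.0], [0.819, 0.573, -0.0], [-0.0, -0.0, -1.0]]
force: [0.4, -0.5, -0.7]
width: 1.0
gripper_force: 0.0
```

Emit:
move_arm(deltas=[[0,0,0.12,0,0,-2,9.4],[0,0,0.25,0,0,-3,9.4],[0,0,0.38,0,0,-4,9.4],[0,0,0.5,0,0,-5,9.4],[0,0,0.6,0,0,-6,9.4],[0,0,0.686,0,0,-6,9.4],[0,0,0.686,0,0,-6,9.4],[0,0,0.686,0,0,-6,9.4]])

```text
t: 11.8
tcp_pos: [608.4, 180.7, 222.5]
ee_rot: [[-0.962, 0.275, 0.0], [0.275, 0.962, 0.0], [-0.0, 0.0, -1.0]]
force: [0.3, 0.1, -0.2]
width: 1.0
gripper_force: 0.0
```

```bash
python3 - <<'E'
from h import *
for i in range(3):
    cam("wrist") if i else 0
    s=arm.get_state();p=np.array(s["tcp_pos"]);print(s["t"],np.round(p,1),np.arctan2(s["ee_rot"][1][1],s["ee_rot"][0][1]).round(3),np.round(s["joints"],2))
E
```

```text
11.8 [608.4 180.7 222.5] 1.293 [ 0.2   0.3   1.28 -0.    1.56 -1.09]
11.85 [608.4 181.  222.6] 1.293 [ 0.2   0.3   1.28  0.    1.56 -1.09]
11.9 [608.4 181.2 222.7] 1.294 [ 0.2   0.3   1.28  0.    1.56 -1.09]
```

Emit:
move_arm(deltas=[[0,0,0,0,0,-2,9.4],[0,0,0,0,0,-4,9.4],[0,0,0,0,0,-5.5,9.4],[0,0,0,0,0,-7,9.4],[0,0,0,0,0,-8.2,9.4],[0,0,0,0,0,-8.6,9.4],[0,0,0,0,0,-8.6,9.4]])

```text
t: 12.6
tcp_pos: [607.9, 181.7, 135.5]
ee_rot: [[-0.962, 0.271, -0.001], [0.271, 0.962, -0.0], [0.001, -0.0, -1.0]]
force: [0.3, -0.1, 0.5]
width: 0.997
gripper_force: 0.0
```

Emit:
move_arm(deltas=[[0,0,0,0,0,0,8.5],[0,0,0,0,0,0,7.6],[0,0,0,0,0,0,7],[0,0,0,0,0,0,6.6],[0,0,0,0,0,0,6.3],[0,0,0,0,0,0,6],[0,0,0,0,0,0,5.8],[0,0,0,0,0,0,5.8]], grip_force=20)

```text
t: 13.4
tcp_pos: [608.4, 180.8, 137.1]
ee_rot: [[-0.962, 0.272, 0.001], [0.272, 0.962, -0.002], [-0.001, -0.001, -1.0]]
force: [-1.5, -5.0, 5.4]
width: 0.678
gripper_force: 20.0
```

```bash
python3 - <<'E'
from h import *
s=arm.get_state();p=np.array(s["tcp_pos"]);print(s["t"],np.round(p,1),np.arctan2(s["ee_rot"][1][1],s["ee_rot"][0][1]).round(3),s["width"]*94,s["force"])
E
```

```text
13.4 [608.4 180.8 137.1] 1.296 63.77357066873693 [-1.48960343 -4.95597722  5.41665025]
```

Gripped at 63.8 mm. Now lift, then carry while turning -3.157 rad.

Emit:
move_arm(deltas=[[0,0,0,0,0,1,5.8],[0,0,0,0,0,3,5.8],[0,0,0,0,0,6,5.8],[0,0,0,0,0,9,5.8],[0,0,-0.08,0,0,12,5.8],[0,0,-0.2,0,0,14,5.8],[0,0,-0.32,0,0,14,5.8],[0,0,-0.44,0,0,14,5.8]])

```text
t: 14.2
tcp_pos: [608.1, 183.0, 276.9]
ee_rot: [[-0.753, 0.658, 0.001], [0.658, 0.753, 0.003], [0.001, 0.003, -1.0]]
force: [0.7, 0.8, -2.8]
width: 0.684
gripper_force: 20.0
```

Emit:
move_arm(deltas=[[0,0,-0.12,0,-1.5,0,5.8],[0,0,-0.24,0,-3,0,5.8],[0,0,-0.36,0,-4.5,0,5.8],[0,0,-0.48,0,-6,0,5.8],[0,0,-0.6,0,-7.5,0,5.8],[0,0,-0.72,0,-9,0,5.8],[0,0,-0.84,0,-10.5,0,5.8],[0,0,-0.96,0,-12,0,5.8]])

```text
t: 15.0
tcp_pos: [607.9, 62.4, 275.2]
ee_rot: [[0.108, 0.994, -0.001], [0.994, -0.108, 0.002], [0.002, -0.001, -1.0]]
force: [0.4, 0.9, -3.6]
width: 0.679
gripper_force: 20.0
```

Emit:
move_arm(deltas=[[0,0,-0.12,0,-1.5,0,5.8],[0,0,-0.24,0,-3,0,5.8],[0,0,-0.36,0,-4.5,0,5.8],[0,0,-0.48,0,-6,0,5.8],[0,0,-0.6,0,-7.5,0,5.8],[0,0,-0.72,0,-9,0,5.8],[0,0,-0.84,0,-10.5,0,5.8],[0,0,-0.96,0,-12,0,5.8]])

```text
t: 15.8
tcp_pos: [608.1, -57.6, 275.2]
ee_rot: [[0.876, 0.482, -0.001], [0.482, -0.876, 0.003], [0.001, -0.003, -1.0]]
force: [-0.4, -0.4, -2.8]
width: 0.681
gripper_force: 20.0
```

Emit:
move_arm(deltas=[[0,0,-0.12,-0.2,-1.5,0,5.8],[0,0,-0.24,-0.4,-3,0,5.8],[0,0,-0.36,-0.5,-4.5,0,5.8],[0,0,-0.48,-0.6,-6,0,5.8],[0,0,-0.6,-0.7,-7.5,0,5.8],[0,0,-0.7,-0.74,-9,0,5.8],[0,0,-0.797,-0.74,-9.8,0,5.8],[0,0,-0.797,-0.74,-9.8,0,5.8]])

```text
t: 16.6
tcp_pos: [600.8, -156.4, 275.2]
ee_rot: [[0.958, -0.287, -0.001], [-0.287, -0.958, 0.002], [-0.001, -0.002, -1.0]]
force: [-0.1, 0.8, -3.0]
width: 0.68
gripper_force: 20.0
```

```bash
python3 - <<'E'
from h import *
import pickle
for i in range(3):
    c=cam("wrist")
    s=arm.get_state();p=np.array(s["tcp_pos"]);print(s["t"],np.round(p,1),np.arctan2(s["ee_rot"][1][1],s["ee_rot"][0][1]).round(3),s["width"]*94,np.round(s["force"],1),np.round(s["joints"],2))
pickle.dump(c,open("w7.pkl","wb")); t=cam("top"); pickle.dump(t,open("t7.pkl","wb"))
# predicted pixels of lower tote rim corners and held tote rim corners
def box(cx,cy,yaw,z,L=75,W=32):
    ux=np.array([np.cos(yaw),np.sin(yaw)]);uy=np.array([-ux[1],ux[0]])
    return [np.array([*(np.array([cx,cy])+a*L*ux+b*W*uy),z]) for a,b in((1,1),(1,-1),(-1,-1),(-1,1))]
for n,B in (("low",box(609,-159.6,-.292,70)),("held",box(p[0]+8.1,p[1]-2.4,-.292,p[2]-66))):
    print(n,"wrist",[proj(c,X).round().tolist() for X in B],"top",[proj(t,X).round().tolist() for X in B])
E
```

```text
16.65 [ 600.8 -155.7  275.3] -1.859 64.0723067590232 [ 0.2 -0.  -3.4] [-0.35  0.25  1.24  0.    1.66  1.51]
16.7 [ 600.8 -155.4  275.5] -1.858 63.99616922686603 [-0.1 -0.5 -2.7] [-0.35  0.25  1.24  0.    1.66  1.51]
16.75 [ 600.8 -155.2  275.7] -1.858 63.87650272487166 [ 0.6 -0.1 -2.4] [-0.34  0.25  1.24  0.    1.66  1.51]
low wrist [[281.0, 96.0], [358.0, 96.0], [352.0, 260.0], [286.0, 259.0]] top [[379.0, 179.0], [401.0, 186.0], [385.0, 238.0], [363.0, 231.0]]
held wrist [[242.0, 93.0], [393.0, 93.0], [374.0, 378.0], [258.0, 377.0]] top [[387.0, 167.0], [413.0, 175.0], [395.0, 233.0], [369.0, 225.0]]
```

The tote is over the lower one. I'll lower to just above the rim.

Emit:
move_arm(deltas=[[0,0,0,0,0,-1,5.8],[0,0,0,0,0,-2.5,5.8],[0,0,0,0,0,-4,5.8],[0,0,0,0,0,-5.2,5.8],[0,0,0,0,0,-6,5.8],[0,0,0,0,0,-6,5.8],[0,0,0,0,0,-6,5.8],[0,0,0,0,0,-6,5.8]])

```text
t: 17.6
tcp_pos: [601.1, -156.4, 217.2]
ee_rot: [[0.958, -0.286, 0.002], [-0.286, -0.958, -0.001], [0.002, 0.0, -1.0]]
force: [-0.4, -0.4, -2.8]
width: 0.68
gripper_force: 20.0
```

```bash
python3 - <<'E'
from h import *
import pickle
for i in range(2):
    c=cam("scene"); w=cam("wrist")
    s=arm.get_state();p=np.array(s["tcp_pos"]);print(s["t"],np.round(p,1),np.arctan2(s["ee_rot"][1][1],s["ee_rot"][0][1]).round(3),np.round(s["force"],1))
pickle.dump((c,w),open("s8.pkl","wb"))
# scene: corner columns of both totes' near end/side, expected vs gradient
def X(cx,cy,yaw,a,b,z):
    ux=np.array([np.cos(yaw),np.sin(yaw)]);uy=np.array([-ux[1],ux[0]]); q=np.array([cx,cy])+a*ux+b*uy; return np.array([*q,z])
for n,C,z in (("low",(609,-159.6,-.292),70),("heldtop",(609,-159.6,-.292),p[2]-66.6)):
    print(n,[(a,b,proj(c,X(*C,a,b,z)).round(1).tolist()) for a,b in((75,32),(75,-32),(-75,-32),(-75,32))])
g=cv2.cvtColor(c["img"],cv2.COLOR_BGR2GRAY)
for r in range(120,190,4): print(r,g[r,250:330:2].tolist())
E
```

```text
17.7 [ 601.1 -156.4  217.3] -1.861 [-0.4 -0.2 -2.5]
17.8 [ 600.9 -156.3  217. ] -1.861 [-0.3  0.2 -2.9]
low [(75, 32, [264.3, 163.2]), (75, -32, [262.2, 145.3]), (-75, -32, [313.9, 138.6]), (-75, 32, [317.6, 156.1])]
heldtop [(75, 32, [260.6, 144.8]), (75, -32, [258.4, 126.3]), (-75, -32, [313.7, 119.4]), (-75, 32, [317.6, 137.5])]
120 [156, 159, 162, 156, 156, 157, 156, 156, 163, 157, 157, 158, 158, 146, 65, 25, 22, 20, 20, 21, 22, 22, 21, 18, 12, 13, 23, 34, 94, 143, 136, 136, 152, 153, 154, 152, 153, 156, 154, 153]
124 [157, 157, 158, 155, 158, 156, 158, 159, 155, 157, 155, 152, 150, 131, 60, 21, 18, 12, 18, 19, 20, 23, 18, 22, 23, 16, 33, 36, 35, 63, 77, 79, 124, 152, 155, 154, 156, 152, 155, 154]
128 [157, 158, 161, 159, 144, 99, 86, 84, 81, 79, 77, 76, 74, 76, 57, 29, 24, 22, 24, 25, 9, 18, 19, 22, 25, 24, 20, 22, 21, 68, 79, 84, 97, 125, 153, 156, 155, 155, 158, 156]
132 [156, 157, 160, 158, 148, 98, 80, 77, 84, 86, 79, 80, 88, 84, 101, 37, 21, 24, 31, 39, 45, 55, 62, 63, 66, 78, 79, 75, 85, 80, 75, 79, 82, 106, 138, 158, 157, 155, 155, 155]
136 [157, 158, 160, 159, 158, 122, 
[... 1879 characters left out ...]
01, 101, 102, 102, 103, 99, 99, 95, 101, 101, 100, 101, 100, 98, 101, 99, 100, 99, 95, 99]
180 [158, 157, 160, 156, 154, 156, 156, 126, 103, 103, 103, 101, 104, 102, 102, 106, 104, 102, 98, 101, 102, 103, 100, 101, 103, 102, 102, 101, 101, 100, 104, 99, 101, 95, 102, 100, 98, 101, 100, 100]
184 [157, 160, 158, 154, 157, 158, 159, 128, 104, 105, 101, 102, 97, 105, 100, 101, 101, 103, 102, 103, 103, 104, 106, 102, 102, 107, 107, 125, 127, 125, 123, 129, 144, 148, 148, 150, 152, 151, 155, 150]
188 [160, 161, 157, 157, 155, 158, 161, 151, 150, 152, 153, 145, 110, 104, 102, 103, 101, 103, 102, 108, 104, 103, 107, 107, 103, 104, 102, 131, 155, 155, 156, 153, 156, 158, 159, 157, 154, 155, 152, 157]
```

Emit:
move_arm(deltas=[[0,0,0,0,-0.05,-0.3,5.8],[0,0,0,0,-0.05,-0.6,5.8],[0,0,0,0,-0.05,-0.9,5.8],[0,0,0,0,-0.05,-1.1,5.8],[0,0,0,0,-0.05,-1.2,5.8],[0,0,0,0,-0.05,-1.3,5.8],[0,0,0,0,-0.05,-1.3,5.8]])

```text
t: 18.5
tcp_pos: [600.6, -156.9, 203.1]
ee_rot: [[0.958, -0.286, -0.0], [-0.286, -0.958, -0.0], [-0.0, 0.0, -1.0]]
force: [-0.1, -1.9, -2.7]
width: 0.681
gripper_force: 20.0
```

Inside the rim with no upward load. I'll continue gently.

Emit:
move_arm(deltas=[[0,0,0,0,0,-0.1,5.8],[0,0,0,0,0,-0.2,5.8],[0,0,0,0,0,-0.3,5.8],[0,0,0,0,0,-0.4,5.8],[0,0,0,0,0,-0.4,5.8]])

```text
t: 19.0
tcp_pos: [600.7, -156.7, 199.0]
ee_rot: [[0.958, -0.286, -0.0], [-0.286, -0.958, -0.0], [-0.0, 0.0, -1.0]]
force: [0.2, -0.8, -3.1]
width: 0.676
gripper_force: 20.0
```

Emit:
move_arm(deltas=[[0,0,0,0,0,-0.05,5.8],[0,0,0,0,0,-0.1,5.8],[0,0,0,0,0,-0.15,5.8],[0,0,0,0,0,-0.15,5.8]])

```text
t: 19.4
tcp_pos: [600.7, -157.0, 198.1]
ee_rot: [[0.958, -0.286, 0.0], [-0.286, -0.958, -0.001], [0.0, 0.001, -1.0]]
force: [-2.0, -2.2, -1.0]
width: 0.676
gripper_force: 20.0
```

Emit:
move_arm(deltas=[[0,0,0,0,0,-0.05,5.8],[0,0,0,0,0,-0.1,5.8],[0,0,0,0,0,-0.1,5.8]])

```text
t: 19.7
tcp_pos: [600.7, -157.0, 198.1]
ee_rot: [[0.958, -0.286, 0.001], [-0.286, -0.958, -0.001], [0.001, 0.001, -1.0]]
force: [-2.7, -1.6, 4.5]
width: 0.681
gripper_force: 20.0
```

It's seated at TCP z 198, where the ledges should be. Release and back off.

Emit:
move_arm(deltas=[[0,0,0,0,0,0.05,6.4],[0,0,0,0,0,0.05,6.7],[0,0,0,0,0,0.05,7.2],[0,0,0,0,0,0.05,8],[0,0,0,0,0,0.05,8.8],[0,0,0,0,0,0.05,9.3],[0,0,0,0,0,0.05,9.3],[0,0,0,0,0,0.05,9.3]])

```text
t: 20.5
tcp_pos: [600.7, -156.7, 197.2]
ee_rot: [[0.958, -0.286, 0.0], [-0.286, -0.958, 0.0], [0.0, -0.0, -1.0]]
force: [0.2, -0.3, 0.2]
width: 0.99
gripper_force: 0.0
```

Emit:
move_arm(deltas=[[0,0,0,0,0,1,9.3],[0,0,0,0,0,3,9.3],[0,0,0,0,0,6,9.3],[0,0,0,0,0,9,9.3],[0,0,0,0,0,12,9.3],[0,0,0,0,0,13,9.3],[0,0,0,0,0,13,9.3],[0,0,0,0,0,13,9.3]])

```text
t: 21.3
tcp_pos: [600.4, -156.6, 325.9]
ee_rot: [[0.958, -0.286, -0.002], [-0.286, -0.958, 0.001], [-0.002, -0.0, -1.0]]
force: [-0.8, 0.0, 0.5]
width: 0.992
gripper_force: 0.0
```

```bash
python3 - <<'E'
from h import *
import pickle
c=cam("scene"); w=cam("wrist"); pickle.dump((c,w),open("s9.pkl","wb"))
s=arm.get_state();p=np.array(s["tcp_pos"]);print(s["t"],np.round(p,1),s["width"],np.round(s["force"],1))
def X(a,b,z,C=(609,-159.6),yaw=-.292):
    ux=np.array([np.cos(yaw),np.sin(yaw)]);uy=np.array([-ux[1],ux[0]]); return np.array([*(np.array(C)+a*ux+b*uy),z])
# ideal outer rim corners of the stacked tote in the wrist view, against edges found
q=[proj(w,X(a,b,131)) for a,b in((75,32),(75,-32),(-75,-32),(-75,32))]; print(np.round(q,1).tolist())
print("floor",np.round([proj(w,X(a,b,64)) for a,b in((68,25),(68,-25),(-68,-25),(-68,25))],1).tolist())
g=cv2.cvtColor(w["img"],cv2.COLOR_BGR2GRAY)
cx=np.mean([k[0] for k in q])
for r in np.linspace(min(k[1] for k in q)+8,max(k[1] for k in q)-8,6).astype(int): print(r,[(x,int(g[r,x])) for x in range(225,420,3)] if r==-1 else (np.where(np.abs(np.diff(g[r,225:415].astype(int)))>18)[0]+225).tolist())
for x in (285,340): print("col",x,(np.where(np.abs(np.diff(g[40:395,x].astype(int)))>18)[0]+40).tolist())
E
```

```text
21.4 [ 600.2 -156.5  324.7] 0.9941524822700951 [ 0.4 -0.3 -0.2]
[[277.6, 94.8], [357.9, 94.9], [352.1, 264.7], [282.9, 264.6]]
floor [[292.6, 103.2], [342.8, 103.2], [340.0, 230.2], [295.1, 230.1]]
102 [349, 351, 353, 354]
133 [353]
164 [355]
195 []
225 []
256 [238, 239, 349, 350, 395, 396, 397]
col 285 [323, 324, 325, 358, 359, 360]
col 340 [100, 101, 222, 261, 323, 324, 325, 358, 359, 360]
```

Next a numeric check of seat and level: the rim edges in the wrist and scene views against the ideal stack.

```bash
python3 - <<'E'
from h import *
import pickle
c,w=pickle.load(open("s9.pkl","rb"))
def X(a,b,z,C=(609,-159.6),yaw=-.292):
    ux=np.array([np.cos(yaw),np.sin(yaw)]);uy=np.array([-ux[1],ux[0]]); return np.array([*(np.array(C)+a*ux+b*uy),z])
g=cv2.cvtColor(w["img"],cv2.COLOR_BGR2GRAY)
print("w row",150,g[150,265:300].tolist(),"|",g[150,340:365].tolist())
print("w col310",g[80:115,310].tolist(),"|",g[245:290,310].tolist())
gs=cv2.cvtColor(c["img"],cv2.COLOR_BGR2GRAY)
for z in (131,70): print("scene",z,[(a,b,proj(c,X(a,b,z)).round(1).tolist()) for a,b in((75,32),(75,-32),(-75,-32),(-75,32))])
for x in (266,275,285,300,310): print(x,gs[110:185,x].tolist())
E
```

```text
w row 150 [99, 99, 98, 99, 99, 99, 101, 100, 98, 103, 116, 133, 139, 139, 131, 111, 93, 82, 74, 70, 73, 82, 85, 87, 97, 111, 109, 96, 102, 107, 99, 84, 70, 70, 77] | [82, 73, 67, 67, 69, 76, 86, 88, 83, 83, 80, 72, 72, 75, 83, 99, 119, 135, 143, 141, 141, 142, 143, 144, 144]
w col310 [146, 147, 145, 142, 142, 141, 141, 135, 123, 112, 106, 103, 99, 96, 100, 111, 125, 130, 128, 124, 119, 101, 81, 81, 100, 121, 128, 131, 132, 132, 132, 131, 132, 132, 132] | [72, 74, 74, 83, 90, 84, 75, 72, 72, 70, 72, 70, 71, 70, 72, 72, 77, 97, 115, 127, 139, 144, 147, 148, 145, 144, 143, 143, 143, 143, 144, 145, 147, 146, 146, 146, 145, 144, 145, 147, 147, 146, 143, 144, 144]
scene 131 [(75, 32, [261.6, 149.5]), (75, -32, [259.4, 131.1]), (-75, -32, [313.8, 124.3]), (-75, 32, [317.6, 142.2])]
scene 70 [(75, 32, [264.3, 163.2]), (75, -32, [262.2, 145.3]), (-75, -32, [313.9, 138.6]), (-75, 32, [317.6, 156.1])]
266 [128, 147, 152, 156, 156, 157, 155, 153, 156, 158, 156, 154, 156, 158, 157, 156, 157, 156, 156, 153, 144, 121, 86, 77, 77, 77, 78, 82, 79, 76, 79, 78, 77, 75, 76, 76, 79, 80, 91, 98, 85, 77, 7
[... 799 characters left out ...]
, 97, 101, 101, 103]
300 [154, 155, 156, 154, 154, 155, 157, 156, 155, 155, 157, 156, 157, 155, 155, 146, 134, 103, 87, 87, 91, 94, 89, 97, 127, 138, 142, 140, 137, 131, 113, 90, 78, 87, 93, 88, 81, 75, 76, 74, 76, 75, 72, 71, 74, 73, 75, 82, 80, 76, 74, 76, 77, 80, 79, 83, 83, 85, 86, 92, 101, 98, 98, 100, 99, 101, 96, 100, 99, 102, 112, 118, 115, 107, 102]
310 [151, 154, 151, 149, 150, 154, 154, 152, 153, 151, 153, 155, 156, 154, 149, 129, 98, 78, 77, 76, 77, 79, 86, 82, 78, 79, 76, 78, 79, 76, 77, 83, 94, 96, 83, 78, 74, 74, 76, 85, 107, 120, 121, 122, 116, 107, 98, 85, 79, 77, 75, 77, 77, 76, 75, 76, 75, 76, 78, 88, 102, 100, 101, 99, 101, 107, 114, 112, 103, 111, 111, 106, 102, 102, 99]
```

The rim edges match the ideal level stack within about half a pixel at both ends. Handing in.

```bash
python3 -c "
from rig import ticket
print(ticket.finish_job())"
```

```text
the job is handed in; nothing more can be done
None
```

The job is handed in but no verdict came back: the vial stands upright in the ring, and the plain tote, turned end for end, sits level on the ring tote's ledges within about half a pixel of the ideal stack.

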